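# Scrape the jig bed clear

### The arm

A 6-joint arm with a two-finger parallel gripper is mounted at the origin on the work surface. World frame = base frame: x ahead of the robot, y to its left, z up, the work surface at z = 0. Lengths are in m, angles in degrees, forces in N, time in s.
With the tool pointing down it reaches from about 0.35 to 0.775 m from the base axis. Payload 7.3 kg.
Tool frame: the origin (TCP) lies at the very end of the fingers, on their centre line; the grasp point (between the pads) lies 19 mm behind it (env.hold_point_z is the distance from the TCP to the grasp point, in m); z points along the fingers, y is the direction in which the jaws open and shut (so a half turn about z gives the same grasp; the last joint's range is limited). The gripper opens to 92 mm and grips with 3 to 60 N. Pads are 19 mm wide; open, the fingers measure 130 mm over their backs; the gripper's body (75 mm by 190 mm) begins 47 mm behind the grasp point.
Start: joints at [58.155, 19.595, 87.324, -0, 73.075, -8.365], TCP at [0.209, 0.482, 0.227] pointing down, gripper open.
Joint ranges: [-145.02, 145.02], [-44.19, 115.74], [2.07, 154.8], [-57.11, 237.11], [16.16, 152.29], [-177.93, 177.93]. Speed limits (degrees/s): [147.25, 147.25, 180, 180, 180, 180].

### API

Orientations are given as [roll, pitch, yaw] about the fixed x, y, z axes, in that order (R = Rz(yaw) Ry(pitch) Rx(roll)).
In Python, from station import env, optics, boxes_of, masks_of, tip_of gives the robot as it stands.
- The arm moves only by the shell command python3 -m inch 'ROWS'. ROWS is JSON, a list of rows, each a list of 5 numbers: the shift along the tool's x, y, z in cm, then the turn about the tool's z in rad, then the closure, from 0 (fully open) to 1 (shut). In form: [[tx, ty, tz, yaw, jaw], ...]. A call has exactly 5 rows; each row is the pose to reach, as a shift and turn from the pose measured when the call began, along the tool's axes at that moment; what a row does not reach only later rows make up. A row lasts 1/8 s, in which the tool goes at most 62.5 mm and 10.7 degrees, less where a joint would pass 70% of its speed; a pose out of reach is approached as far as the arm can. A call with a gripper value outside its range is refused whole. The fingers move at their own pace and stop on an object; the grip force is fixed at half the most. Time passes only in rows, so rows that repeat a pose let the fingers close, or fill a call up. It gives the time, the measured TCP pose, the force and the opening at its end, in the units of the state.
- env.get_obs(): the state, without advancing time (a new reading comes with each control period).
- optics.get_image(name): name is "scene" or "top"; returns the picture (480x640x3 uint8, red, green, blue); there is no depth.
- optics.calibration(name): a dict with "vertical_fov" (degrees; the focal length in pixels is half the picture's height over the tangent of half this angle, whatever the lens; pixels are square), "cx", "cy" (the principal point, pixels), "R" (3x3) and "t" (3): a world point X has camera coordinates R X + t. Camera axes: x right, y down, z forward; pixel columns grow to the right and rows downward; lengths in m; the calibration is good to about 2 mm. A picture is of the moment at which its call begins. calibration takes no time and is no camera call.
- env.finish_job(): hands the job in, once; it reports no verdict.
Trained networks look in the newest picture that a camera, given by its name, has taken for a name from the list of things; names that differ only in an ending like _2 or _b are one class to them, and where a whole thing is asked for, a point or a joint stands for the part that bears it (a point fixed in the world has none). Each returns a list of dicts, best first, with "score" (0 to 1); they miss things now and then, are a little off and sometimes report something else, mostly with a low value. They report only what shows in the picture. A call takes as long as a camera call.
- boxes_of(camera, label): "box" ([centre column, centre row, width, height] in pixels, round what is visible of it).
- masks_of(camera, label): "pixels" (480x640 bool, what is visible of it) and "box" ([centre column, centre row, width, height] in pixels, round what is visible of it).
- tip_of(camera, label): "at" ([column, row] in pixels: a listed point, or the origin of a listed thing).
The state is a dict: "time": time; "joints": joint angles; "joint_velocities": joint speeds; "effort": joint torques, N m; "tcp_pos": TCP position; "orientation": TCP orientation; "ft_force": force on the tool from outside, world axes, zero at the start; "moment": the same for the moment, N m; "finger_gap": opening from 0.0 (shut) to 1.0 (fully open).
Only numpy, scipy, OpenCV 4.12 (cv2) and the standard library are available. Lean on these libraries where they do the work, as an engineer would, in place of code of your own. Each camera call takes 0.05 s, during which the arm holds its last target. There are 200 camera calls.

### The job

Clear the jig's bed: stand the scraper upright with its steel edge down on the bed and push all five offcuts off the open end into the blue tray, moving the sharp offcuts with the scraper and never with your fingers. Then put the scraper back in its wooden rest, standing upright with its blade down in the slot, let go of it, and leave everything else on the bench where it is.

Things in the scene. Friction and masses are not known exactly. Their poses are not given: they have to be found in the camera images.
- scraper_grip (a point): Scraper: steel blade 120 (x) by 130 (y) by 4 mm with a hardwood back 45 (x) by 130 by 24 mm on one face, flush with the blade's top end; 28 mm thick in all, 0.5 kg. Starts lying flat, wood up, edge towards the robot. Point: middle of the back, half-way through the 28 mm, 22.5 mm from the top end. x: from working edge to top end (up when upright); y: along the edge; z: from steel to wood face
- scraper_edge (a point): Middle of the scraper's working edge (the blade's lower end, half-way through its 4 mm), 97.5 mm from scraper_grip along x and 12 mm along z; axes as scraper_grip. The scraper balances about 65 mm from this edge.
- jig: Tack-up jig, fixed: ground steel plate on bearers with a dark stop bar, 25 mm wide, along each long side. Overall 198 (x) by 260 mm (y); bars' tops with their screw heads 80 mm above the bench. Both ends open; the tray lies at the -y end. Small dark dots in the bed are flush holes, not offcuts. Origin: centre of its underside, on the bench; x across, y along the bed, z up.
- jig_bed (a point): Centre of the jig's bed, on its surface, 60 mm above the bench. The bed is 148 mm wide (x) between the bars, which stand 16 mm above it, and 260 mm long (y); axes as the jig.
- tray: Blue sheet-steel catch tray, fixed, 240 mm (x) by 200 mm (y), walls 4 mm thick and 24 mm high. The jig's plate overhangs its edge by 15 mm, so that what is pushed off the bed's end falls in. Origin: centre of its underside; axes as the jig.
- rest: Wooden tool rest, fixed, 128 (x) by 190 mm (y). Along x, away from the robot: a lip from -64 to -52 mm, 15 mm high; a trough to +6 mm, its floor 8 mm above the bench; a block to +64 mm, 60 mm high, with a slot along y. The scraper can be leaned on the block at about 45 degrees, edge in the trough. Origin: centre of its underside, on the bench; x from lip to block, y along the slot, z up.
- rest_slot (a point): Centre of the slot's mouth in the top of the rest's block, 60 mm above the bench. The slot is 12 mm wide (x), runs through the whole length (y), open at both ends, and is 40 mm deep; axes as the rest.
- offcut0: Loose offcut on the bed: end of flat bar, 38 by 25 by 6 mm thick, lying flat, dark steel. Origin: about the middle of its outline, on its underside.
- offcut1: Loose offcut on the bed: slice of angle iron lying on its side, L-shaped, legs 36 and 36 mm, 6 mm thick, 14 mm tall, dark steel. Origin: about the middle of its outline, on its underside.
- offcut2: Loose offcut on the bed: slice of angle iron lying on its side, L-shaped, legs 36 and 36 mm, 6 mm thick, 14 mm tall, dark steel. Origin: about the middle of its outline, on its underside.
- offcut3: Loose offcut on the bed: end of flat bar, 38 by 25 by 6 mm thick, lying flat, dark steel. Origin: about the middle of its outline, on its underside.
- offcut4: Loose offcut on the bed: end of flat bar, 38 by 25 by 6 mm thick, lying flat, dark steel. Origin: about the middle of its outline, on its underside.
- can: Bystander: open tin can, 72 mm across, 100 mm tall. Origin: centre of its underside.
- plunger: Bystander: dark spring plunger rod lying on the bench, 200 mm long (y). Origin: on the bench under its middle.
- die: Bystander: dark round threading die, 56 mm across, 18 mm thick. Origin: centre of its underside.

How it is judged (in metres and radians):
On the way, in this order (a step that is already met when the one before it is completed fails the run):
1. The scraper stands upright (within about 17 degrees) with its steel edge touching the jig's bed, between the bars (angle between scraper_edge's own x axis and vertical below 0.3 rad and contact force between scraper and jig above 0.5 N and z of scraper_edge in the frame of jig between 0.054 and 0.064 m and y of scraper_edge in the frame of jig between -0.13 and 0.13 m and x of scraper_edge in the frame of jig between -0.02 and 0.02 m), for 0.1 s.
2. All five offcuts lie in the tray (x of offcut0 in the frame of tray between -0.118 and 0.118 m and y of offcut0 in the frame of tray between -0.098 and 0.098 m and z of each of offcut0, offcut1, offcut2, offcut3, offcut4 in the frame of tray below 0.048 m and x of offcut1 in the frame of tray between -0.118 and 0.118 m and y of offcut1 in the frame of tray between -0.098 and 0.098 m and x of offcut2 in the frame of tray between -0.118 and 0.118 m and y of offcut2 in the frame of tray between -0.098 and 0.098 m and x of offcut3 in the frame of tray between -0.118 and 0.118 m and y of offcut3 in the frame of tray between -0.098 and 0.098 m and x of offcut4 in the frame of tray between -0.118 and 0.118 m and y of offcut4 in the frame of tray between -0.098 and 0.098 m), for 0.2 s.
At the end, for the whole second after the job is handed in: All five offcuts lie at rest in the blue tray, and the scraper stands at rest in the slot of the wooden rest, edge down, within about 17 degrees of upright and its edge within 10 mm of the slot's floor (all of step 2 and angle between scraper_edge's own x axis and vertical below 0.3 rad and x of scraper_edge in the frame of rest between 0.026 and 0.042 m and y of scraper_edge in the frame of rest between -0.095 and 0.095 m and z of scraper_edge in the frame of rest below 0.03 m and linear speed of each of scraper, offcut0, offcut1, offcut2, offcut3, offcut4 below 0.02 m/s); the robot touches nothing.
It fails at once if the fingers push an offcut (contact force between the fingers and offcut0 above 1 N or contact force between the fingers and offcut1 above 1 N or contact force between the fingers and offcut2 above 1 N or contact force between the fingers and offcut3 above 1 N or contact force between the fingers and offcut4 above 1 N).
It fails at once if a bystander is disturbed (moved over 30 mm) (distance of any of can, plunger, die from where it was at the start of the episode above 0.03 m).
It also fails if it takes over 72 s, if anything falls off the work surface, if the arm or the gripper's body presses on something with over 40 N, if the wrist force passes 120 N, or if a joint passes its speed limit or range.

## Working session

There is one attempt and no reset: what is moved stays moved. The work goes in short steps, Python scripts to look and compute and a shell command to move; the robot and the scene stay as the last step left them, time stands still between calls to the robot, and variables do not carry over. Pictures are saved under pics/ and viewed, about 8 in all and at most 12, crops included, and the job is handed in when it is done.

```bash
ls; mkdir -p pics
cat > h.py <<'E'
import numpy as np, cv2
from station import env, optics, boxes_of, masks_of, tip_of
def cal(n):
    c=optics.calibration(n); f=240/np.tan(np.radians(c["vertical_fov"])/2)
    return c,f
def ray(n,px,z):
    c,f=cal(n); R=np.array(c["R"]);t=np.array(c["t"])
    d=R.T@np.array([(px[0]-c["cx"])/f,(px[1]-c["cy"])/f,1.]); o=-R.T@t
    return o+d*(z-o[2])/d[2]
def proj(n,X):
    c,f=cal(n); p=np.array(c["R"])@np.array(X)+np.array(c["t"])
    return np.array([c["cx"]+f*p[0]/p[2],c["cy"]+f*p[1]/p[2]])
def save(n,name):
    im=optics.get_image(n); cv2.imwrite("pics/"+name,im[...,::-1]); return im
E
python3 - <<'E'
from h import *
np.set_printoptions(precision=4,suppress=True)
for n in("scene","top"):
    save(n,n+"0.png"); c,f=cal(n); print(n,f,c["cx"],c["cy"],-np.array(c["R"]).T@np.array(c["t"]),c["R"])
zs=dict(scraper_grip=.014,scraper_edge=.002,jig=0,jig_bed=.06,tray=0,rest=0,rest_slot=.06,offcut0=.06,offcut1=.06,can=0,plunger=0,die=0)
for l,z in zs.items():
    for n in("top","scene"):
        for r in tip_of(n,l)[:6 if 'offcut' in l else 1]: print(l,n,round(r["score"],2),np.round(r["at"],1),ray(n,r["at"],z))
print(env.get_obs(),env.hold_point_z)
E
```

```text
pics
scene 474.4032096214498 316.8693679420401 248.33575070248764 [ 1.2719 -0.4263  0.9289] [[ 0.4765  0.8791  0.0126]
 [ 0.6531 -0.3443 -0.6745]
 [-0.5886  0.3296 -0.7382]]
top 552.2859935097609 335.3250435545536 243.4364305301266 [ 0.3752 -0.0226  1.1138] [[-0.0491 -0.9988  0.0006]
 [-0.9732  0.0477 -0.225 ]
 [ 0.2247 -0.0116 -0.9744]]
scraper_grip top 0.77 [265.8 301.1] [0.5176 0.1087 0.014 ]
scraper_grip scene 0.87 [352.5 225.4] [0.5131 0.1089 0.014 ]
scraper_edge top 0.91 [267.3 355.7] [0.4111 0.1094 0.002 ]
scraper_edge scene 0.86 [335.2 205.3] [0.4095 0.1146 0.002 ]
jig top 0.96 [418.5 262.5] [ 0.5835 -0.2045  0.    ]
jig scene 0.65 [260.2 289.8] [ 0.5875 -0.2001  0.    ]
jig_bed top 0.59 [423.5 256.8] [ 0.5831 -0.2053  0.06  ]
jig_bed scene 0.93 [250.  271.3] [ 0.57   -0.2138  0.06  ]
tray top 0.77 [522.1 256.9] [ 0.5848 -0.4185  0.    ]
tray scene 0.62 [170.2 323.2] [ 0.5791 -0.4225  0.    ]
rest top 0.74 [141.9 318.8] [0.496  0.3594 0.    ]
rest scene 0.93 [418.6 193. ] [0.4762 0.3632 0.    ]
rest_slot top 0.6 [135.8 299.7] [0.5266 0.3515 0.06  ]
rest_slot scene 0.92 [428.1
[... 1295 characters left out ...]
unger top 0.73 [353.1 175. ] [ 0.7797 -0.081   0.    ]
plunger scene 0.67 [341.8 323. ] [ 0.7646 -0.0722  0.    ]
die top 0.73 [136.4 301.7] [0.5311 0.3715 0.    ]
die scene 0.76 [380.3 283. ] [ 0.7078  0.0725 -0.    ]
{'time': 1.3, 'joints': array([58.1558, 19.5955, 87.3241,  0.0011, 73.0765, -8.3661]), 'joint_velocities': array([ 0.0493,  0.0426,  0.0707, -0.0128,  0.0492, -0.122 ]), 'effort': array([  0.0003, -43.1134, -24.4478,   0.0718,   0.0483,  -0.    ]), 'tcp_pos': array([0.2091, 0.4816, 0.2267]), 'orientation': array([179.9959,  -0.0004, 156.5215]), 'ft_force': array([-0.6407, -0.3345,  0.5772]), 'moment': array([-0.0022, -0.0094, -0.0384]), 'finger_gap': 0.9976908711256602} 0.0188
```

View pics/top0.png

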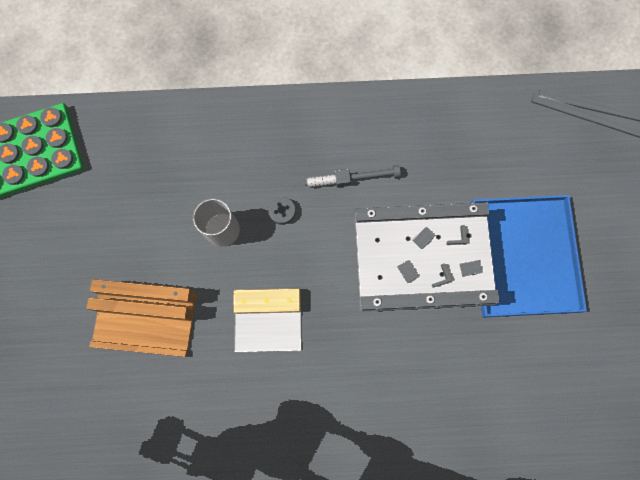

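View pics/scene0.png

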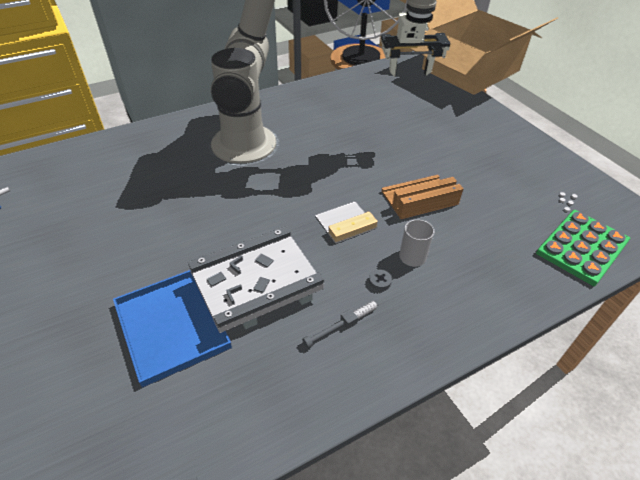

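The top view shows the scraper with its wood at about (267,301) and its edge at row 352. The jig bed is around (425,257) with all five offcuts on it, the tray is to its right, and the rest is around (140,318). The scene view agrees. Next I'll refine the edges.

Run:
```python
from h import *
np.set_printoptions(precision=4,suppress=True)
im=cv2.imread("pics/top0.png")
a=cv2.resize(im[270:362,80:310],None,fx=3.4,fy=3.4,interpolation=cv2.INTER_CUBIC)
cv2.imwrite("pics/crop.png",a)
hsv=cv2.cvtColor(im,cv2.COLOR_BGR2HSV)
def box(sub,m,z,name):
    x0,y0,x1,y1=sub; k=np.zeros(m.shape,np.uint8); k[y0:y1,x0:x1]=m[y0:y1,x0:x1]
    k=cv2.morphologyEx(k,cv2.MORPH_CLOSE,np.ones((9,9))) if name=='bed' else k
    c=max(cv2.findContours(k,0,2)[0],key=cv2.contourArea).reshape(-1,2).astype(float)+0.0
    w=np.array([ray("top",p,z)[:2] for p in c],np.float32)*1000
    r=cv2.minAreaRect(w); print(name,r)
S,V,H=hsv[...,1],hsv[...,2],hsv[...,0]
box((225,280,312,360),((S<40)&(V>170)).astype(np.uint8),.004,'blade')
box((225,280,312,360),((S>60)&(V>235)).astype(np.uint8),.028,'woodtop')
box((340,200,500,310),((S<40)&(V>150)).astype(np.uint8),.06,'bed')
print(im[300,268],im[309,268],im[330,268])
```

```text
blade ((458.0023498535156, 108.2796859741211), (130.83477783203125, 75.54855346679688), 88.48954772949219)
woodtop ((517.714599609375, 106.67472076416016), (126.60199737548828, 43.02857971191406), 88.53389739990234)
bed ((590.467529296875, -206.24246215820312), (261.5193786621094, 194.0258026123047), 89.98662567138672)
[123 224 248] [169 233 250] [229 233 234]
```

View pics/crop.png

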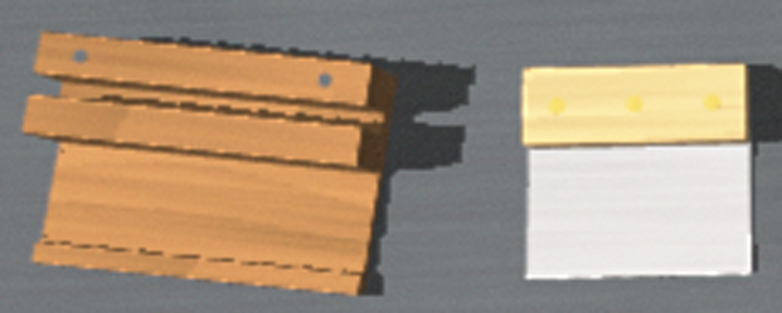

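The crop shows the rest's block as two lands with the slot between them, turned a few degrees. The scraper is nearly square to the world axes.

Run:
```python
from h import *
np.set_printoptions(precision=4,suppress=True)
P=dict(f_nl=(23,132),f_nr=(360,166),f_fl=(30,96),f_fr=(361,131),b_nl=(36,73),b_nr=(366,106),b_fl=(44,32),b_fr=(372,66))
for k,p in P.items(): print(k,ray("top",(p[0]/3.4+80-.35,p[1]/3.4+270-.35),.06)[:2]*1000)
for k,p in dict(lipL=(32,262),lipR=(358,294)).items(): print(k,ray("top",(p[0]/3.4+80-.35,p[1]/3.4+270-.35),.015)[:2]*1000)
for k,p in dict(bfL=(355,208),bfR=(489,203),bnL=(361,310),bnR=(497,304)).items(): print('jig',k,ray("top",p,.076)[:2]*1000)
# plan: yaw to grip
```

```text
f_nl [514.3581 444.9897]
f_nr [486.0962 256.1023]
f_fl [534.4924 442.1105]
f_fr [505.6323 255.7736]
b_nl [547.4052 439.3966]
b_nr [519.5691 253.1302]
b_fl [570.6772 436.0485]
b_fr [542.0983 249.9962]
lipL [445.0031 455.883 ]
lipR [417.7121 268.2815]
jig bfL [683.7403 -76.8872]
jig bfR [ 681.084  -340.0834]
jig bnL [484.122 -76.75 ]
jig bnR [ 482.8307 -332.9784]
```

```bash
cat > to.py <<'E'
import sys; from h import *
from scipy.spatial.transform import Rotation as Ro
def row(x,y,z,yaw):
    o=env.get_obs(); r=Ro.from_euler('xyz',o["orientation"],degrees=True)
    d=r.inv().apply(np.array([x,y,z])-o["tcp_pos"])*100
    a=(yaw-o["orientation"][2]+180)%360-180
    return np.round(np.append(d,-np.radians(a)),3)
if __name__=="__main__":
    o=env.get_obs(); print("row",row(*map(float,sys.argv[1:5])),"F",np.round(o["ft_force"],1),"gap",round(o["finger_gap"],3),"t",o["time"],"tcp",np.round(o["tcp_pos"],4),np.round(o["orientation"],2))
E
python3 -m inch '[[-43.3,-22.1,10.7,1.187,0],[-43.3,-22.1,10.7,1.187,0],[-43.3,-22.1,10.7,1.187,0],[-43.3,-22.1,10.7,1.187,0],[-43.3,-22.1,10.7,1.187,0]]'
python3 to.py .5177 .107 .12 88.5
```

```text
time: 1.92
tcp_pos: [0.4044, 0.2445, 0.1594]
orientation: [179.9, -0.0, 102.5]
ft_force: [-0.1, 1.4, 0.9]
finger_gap: 0.996
row [-15.868   8.092   3.945   0.244] F [-0.1  1.4  0.9] gap 0.996 t 1.925 tcp [0.4044 0.2445 0.1594] [ 1.7994e+02 -2.0000e-02  1.0246e+02]
```

```bash
python3 -m inch '[[-8,4,2,0.15,0],[-15.9,8.1,4,0.244,0],[-15.9,8.1,4,0.244,0],[-15.9,8.1,4,0.244,0],[-15.9,8.1,4,0.244,0]]' >/dev/null
python3 to.py .5177 .107 .007 88.5
```

```text
row [ 1.000e-03  3.500e-02  1.123e+01 -1.000e-03] F [-1.3 -0.2  0.4] gap 1.003 t 2.55 tcp [0.5174 0.1069 0.1193] [-1.800e+02 -5.000e-02  8.844e+01]
```

```bash
python3 -m inch '[[0,0,4,0,0],[0,0,8,0,0],[0,0,10,0,0],[0,0,11.1,0,0],[0,0,11.1,0,0]]'
python3 -m inch '[[0,0,0,0,0.3],[0,0,0,0,0.6],[0,0,0,0,1],[0,0,0,0,1],[0,0,0,0,1]]'
python3 to.py .52 .107 .15 88.5
```

```text
time: 3.18
tcp_pos: [0.5169, 0.1079, 0.0084]
orientation: [-180.0, -0.0, 88.5]
ft_force: [0.6, 0.1, -0.1]
finger_gap: 0.994
time: 3.8
tcp_pos: [0.5169, 0.1078, 0.0085]
orientation: [-180.0, -0.0, 88.5]
ft_force: [0.0, -0.3, -0.5]
finger_gap: 0.505
row [ -0.059   0.303 -14.152   0.   ] F [ 0.  -0.3 -0.5] gap 0.505 t 3.8 tcp [0.5169 0.1078 0.0085] [-1.7998e+02 -5.0000e-02  8.8510e+01]
```

```bash
python3 -m inch '[[0,0,-4,0,1],[0,0,-9,0,1],[0,0,-14,0,1],[0,0,-14,0,1],[0,0,-14,0,1]]'
python3 to.py .5257 .3474 .12 81.6
```

```text
time: 4.42
tcp_pos: [0.5157, 0.1076, 0.1469]
orientation: [-179.8, -0.0, 88.5]
ft_force: [-0.7, -0.6, -5.1]
finger_gap: 0.49
row [23.999  0.382  2.7    0.121] F [-0.7 -0.6 -5.1] gap 0.49 t 4.425 tcp [0.5157 0.1076 0.1469] [-1.798e+02 -3.000e-02  8.851e+01]
```

```bash
python3 -m inch '[[5,0.1,0,0.03,1],[11,0.2,0,0.06,1],[17,0.3,0,0.1,1],[22,0.38,1,0.12,1],[24,0.4,2.7,0.12,1]]'
python3 -m inch '[[0,0,0,0,1],[0,0,0,0,1],[0,0,0,0,1],[0,0,0,0,1],[0,0,0,0,1]]'
python3 to.py .5257 .3474 .0705 81.6
python3 - <<'E'
from h import *
im=save("top","h1.png"); im2=save("scene","h2.png")
a=im[230:360,60:260,::-1];b=im2[130:260,330:530,::-1]
cv2.imwrite("pics/hold.png",np.hstack([cv2.resize(x,(400,260),interpolation=2) for x in(a,b)]))
E
```

```text
time: 5.05
tcp_pos: [0.5244, 0.3498, 0.1168]
orientation: [-179.6, 0.1, 81.8]
ft_force: [-0.6, -0.4, -4.2]
finger_gap: 0.489
time: 5.68
tcp_pos: [0.5248, 0.3493, 0.1174]
orientation: [-179.7, 0.1, 81.7]
ft_force: [0.5, 0.1, -3.7]
finger_gap: 0.489
row [-1.690e-01  1.470e-01  4.688e+00  3.000e-03] F [ 0.5  0.1 -3.7] gap 0.489 t 5.675 tcp [0.5248 0.3493 0.1174] [-1.7967e+02  6.0000e-02  8.1750e+01]
```

View pics/hold.png

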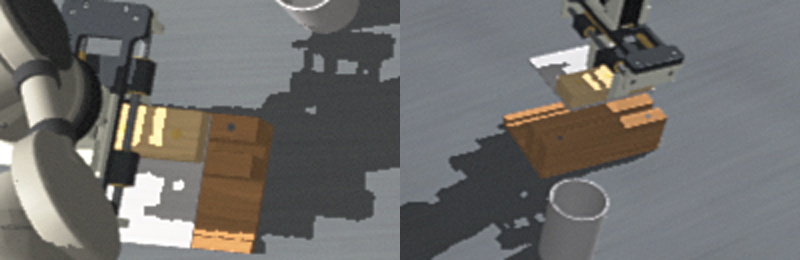

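The scraper is held flat above the rest, wood up. I'll lower it onto the block.

```bash
python3 -m inch '[[-0.1,0.1,1.5,0,1],[-0.2,0.1,3,0,1],[-0.2,0.1,4,0,1],[-0.2,0.1,4.5,0,1],[-0.2,0.1,4.7,0,1]]'
python3 to.py .5257 .3474 .0705 81.6
```

```text
time: 6.4
tcp_pos: [0.5249, 0.3474, 0.0698]
orientation: [-179.6, 0.1, 81.8]
ft_force: [-1.1, -0.1, -3.9]
finger_gap: 0.489
row [ 0.015  0.078 -0.07   0.003] F [-1.1 -0.1 -3.9] gap 0.489 t 6.4 tcp [0.5249 0.3474 0.0698] [-1.7963e+02  9.0000e-02  8.1770e+01]
```

```bash
python3 -m inch '[[0,0.05,0.1,0,1],[0,0.05,0.15,0,1],[0,0.05,0.2,0,1],[0,0.05,0.25,0,1],[0,0.05,0.25,0,1]]'
python3 to.py .5257 .3474 .0705 81.6
```

```text
time: 7.02
tcp_pos: [0.5253, 0.3475, 0.0694]
orientation: [-179.7, 0.0, 81.8]
ft_force: [-6.6, -3.4, 10.3]
finger_gap: 0.485
row [-0.002  0.041 -0.107  0.003] F [-6.6 -3.4 10.3] gap 0.485 t 7.025 tcp [0.5253 0.3475 0.0694] [-1.7967e+02  4.0000e-02  8.1780e+01]
```

```bash
python3 -m inch '[[0,0,-0.1,0,0],[0,0,-0.2,0,0],[0,0,-0.3,0,0],[0,0,-0.3,0,0],[0,0,-0.3,0,0]]'
python3 -m inch '[[0,0,-0.3,0,0],[0,0,-0.6,0,0],[0,0,-0.8,0,0],[0,0,-0.8,0,0],[0,0,-0.8,0,0]]'
python3 - <<'E'
from h import *
im=save("top","h3.png"); im2=save("scene","h4.png")
a=im[230:360,60:260,::-1];b=im2[130:260,330:530,::-1]
cv2.imwrite("pics/rel.png",np.hstack([cv2.resize(x,(400,260),interpolation=2) for x in(a,b)]))
np.set_printoptions(precision=4,suppress=True)
for n in("top","scene"):
  for l,z in(("scraper_edge",.01),("scraper_grip",.08)):
    for r in tip_of(n,l)[:1]: print(n,l,r["score"],ray(n,r["at"],z))
E
```

```text
time: 7.65
tcp_pos: [0.5252, 0.3474, 0.0722]
orientation: [-179.7, 0.1, 81.8]
ft_force: [-0.7, 0.3, -1.3]
finger_gap: 0.972
time: 8.28
tcp_pos: [0.5252, 0.3474, 0.0802]
orientation: [-179.7, 0.1, 81.8]
ft_force: [-0.1, 0.0, -0.1]
finger_gap: 0.998
top scraper_edge 0.58 [0.4482 0.3538 0.01  ]
scene scraper_grip 0.8 [0.4892 0.3655 0.08  ]
```

View pics/rel.png

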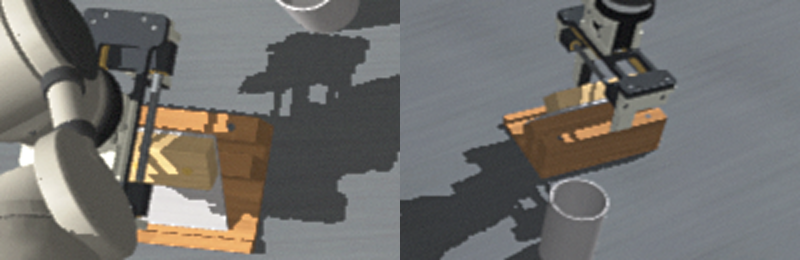

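The scraper tipped into the trough and now leans on the block with the fingers straddling it. Next I'll narrow the jaws and draw its top upright against the lip.

```bash
python3 -m inch '[[0,0,-0.7,0,0.15],[0,-1,-0.7,0,0.3],[0,-2.1,-0.7,0,0.3],[0,-2.1,-0.7,0,0.3],[0,-2.1,-0.7,0,0.3]]'
python3 -m inch '[[0,-0.7,0,0,0.32],[0,-1.4,0,0,0.34],[0,-2.1,0,0,0.35],[0,-2.7,0,0,0.36],[0,-3.3,0,0,0.37]]'
python3 to.py .5 .3513 .087 81.6
```

```text
time: 9.2
tcp_pos: [0.5045, 0.3505, 0.0873]
orientation: [-179.7, 0.0, 81.8]
ft_force: [-0.5, 0.5, -0.3]
finger_gap: 0.699
time: 9.82
tcp_pos: [0.4723, 0.3554, 0.0882]
orientation: [-179.8, -0.0, 81.8]
ft_force: [3.2, -0.4, 2.1]
finger_gap: 0.632
row [-0.015  2.799  0.107  0.003] F [ 3.2 -0.4  2.1] gap 0.632 t 9.825 tcp [0.4723 0.3554 0.0882] [-1.7977e+02 -1.0000e-02  8.1790e+01]
```

```bash
python3 -m inch '[[0,-0.7,0,0,0.38],[0,-1.4,0,0,0.4],[0,-2.0,0,0,0.42],[0,-2.6,0,0,0.44],[0,-3.1,0,0,0.46]]'
python3 -m inch '[[0,-0.4,0,0,0.48],[0,-0.7,0,0,0.5],[0,-0.9,0,0,0.53],[0,-0.9,0,0,0.55],[0,-0.9,0,0,0.57]]'
python3 - <<'E'
from h import *
im=save("top","h5.png"); im2=save("scene","h6.png")
a=im[230:360,60:260,::-1];b=im2[130:260,330:530,::-1]
cv2.imwrite("pics/up.png",np.hstack([cv2.resize(x,(400,260),interpolation=2) for x in(a,b)]))
E
```

```text
time: 10.45
tcp_pos: [0.4409, 0.3599, 0.088]
orientation: [-179.7, 0.0, 81.8]
ft_force: [0.3, 0.5, 0.7]
finger_gap: 0.548
time: 11.08
tcp_pos: [0.432, 0.3611, 0.0881]
orientation: [-179.7, 0.0, 81.8]
ft_force: [0.3, 0.5, 0.2]
finger_gap: 0.432
```

View pics/up.png

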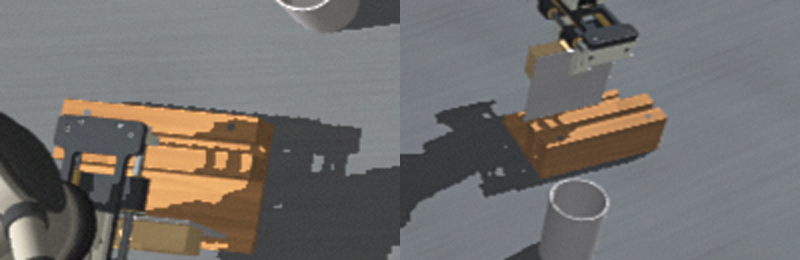

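The scraper is standing upright between the fingers. I'll clamp it and lift.

```bash
python3 -m inch '[[0,0,0,0,0.65],[0,0,0,0,0.8],[0,0,0,0,1],[0,0,0,0,1],[0,0,0,0,1]]'
python3 -m inch '[[0,0,-2,0,1],[0,0,-5,0,1],[0,0,-9,0,1],[0,0,-11,0,1],[0,0,-11,0,1]]'
python3 to.py .48 .10 .199 0
```

```text
time: 11.8
tcp_pos: [0.432, 0.3611, 0.088]
orientation: [-179.7, 0.0, 81.8]
ft_force: [-0.6, 0.2, -1.5]
finger_gap: 0.304
time: 12.42
tcp_pos: [0.4329, 0.3613, 0.1987]
orientation: [-179.8, -0.1, 81.8]
ft_force: [0.1, 0.0, -5.1]
finger_gap: 0.304
row [-25.184   8.398  -0.08    1.427] F [ 0.1  0.  -5.1] gap 0.304 t 12.425 tcp [0.4329 0.3613 0.1987] [-1.798e+02 -5.000e-02  8.178e+01]
```

```bash
python3 -m inch '[[-5,1.7,0,0.18,1],[-10,3.4,0,0.36,1],[-15,5,0,0.54,1],[-20,6.7,0,0.72,1],[-25,8.4,0,0.9,1]]' | head -3
python3 to.py .583 -.088 .199 0.4
```

```text
time: 13.05
tcp_pos: [0.4793, 0.1001, 0.1963]
orientation: [-179.7, 0.3, 29.9]
row [-0.385 21.474 -0.358  0.515] F [ 1.3  1.3 -5.9] gap 0.302 t 13.05 tcp [0.4793 0.1001 0.1963] [-179.75    0.29   29.89]
```

Run:
```python
from h import *
np.set_printoptions(precision=4,suppress=True)
for n in("top","scene"):
  save(n,n+"7.png")
  for l in("scraper_edge","scraper_grip"):
    for r in tip_of(n,l)[:1]: print(n,l,r["score"],r["at"])
```

```text
top scraper_edge 0.57 [522.6, 259.1]
top scraper_grip 0.21 [455.7, 238.1]
scene scraper_edge 0.65 [342.8, 194.2]
scene scraper_grip 0.58 [263.2, 261.7]
```

```bash
python3 -m inch '[[0,5,-0.3,0.12,1],[-0.1,10,-0.3,0.25,1],[-0.2,15,-0.3,0.38,1],[-0.4,19,-0.3,0.515,1],[-0.4,21.5,-0.3,0.515,1]]' | head -3
python3 -m inch '[[0,0,0,0,1],[0,0,0,0,1],[0,0,0,0,1],[0,0,0,0,1],[0,0,0,0,1]]'
python3 to.py .583 -.088 .145 0.4
python3 - <<'E'
from h import *
im=save("top","h8.png"); im2=save("scene","h9.png")
a=im[190:320,330:530,::-1];b=im2[190:320,180:380,::-1]
cv2.imwrite("pics/jig.png",np.hstack([cv2.resize(x,(400,260),interpolation=2) for x in(a,b)]))
E
```

```text
time: 13.98
tcp_pos: [0.5852, -0.0853, 0.1982]
orientation: [-179.9, 0.4, 0.8]
time: 14.6
tcp_pos: [0.5852, -0.0849, 0.1984]
orientation: [-179.9, 0.4, 0.8]
ft_force: [0.1, -1.0, -4.9]
finger_gap: 0.303
row [-0.187  0.322  5.342  0.008] F [ 0.1 -1.  -4.9] gap 0.303 t 14.6 tcp [ 0.5852 -0.0849  0.1984] [-179.88    0.37    0.84]
```

View pics/jig.png

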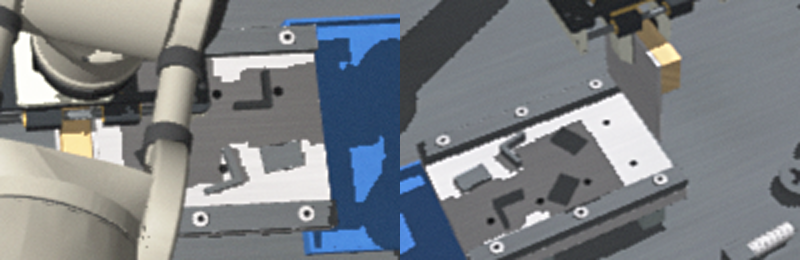

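Run:
```python
from h import *
for X in([.65,-.097,.118],[.52,-.097,.118],[.65,-.097,.238],[.52,-.097,.238]):
    p=proj("scene",X); print(X,p,(p-[180,190])*2+[400,0])
```

```text
[0.65, -0.097, 0.118] [309.34859966 260.43788559] [658.69719932 140.87577119]
[0.52, -0.097, 0.118] [284.29104934 224.59866248] [608.58209868  69.19732496]
[0.65, -0.097, 0.238] [309.3999706  222.52922575] [658.7999412  65.0584515]
[0.52, -0.097, 0.238] [282.24688838 186.4317503 ] [604.49377675  -7.13649941]
```

The blade hangs upright as predicted, with its corner at about (659,140) in the crop, in front of all the offcuts. I'll lower it.

```bash
python3 -m inch '[[-0.1,0.3,2,0.008,1],[-0.2,0.3,4,0.008,1],[-0.2,0.3,5.2,0.008,1],[-0.2,0.3,5.6,0.008,1],[-0.2,0.3,5.7,0.008,1]]'
python3 to.py .583 -.088 .139 0.4
```

```text
time: 15.32
tcp_pos: [0.5832, -0.0881, 0.1417]
orientation: [-179.9, 0.3, 0.4]
ft_force: [0.9, -0.8, -6.3]
finger_gap: 0.309
row [-0.016 -0.01   0.27  -0.001] F [ 0.9 -0.8 -6.3] gap 0.309 t 15.325 tcp [ 0.5832 -0.0881  0.1417] [-179.89    0.33    0.36]
```

```bash
python3 -m inch '[[0,0,0.1,0,1],[0,0,0.15,0,1],[0,0,0.2,0,1],[0,0,0.25,0,1],[0,0,0.25,0,1]]'
python3 to.py .583 -.088 .139 0.4
```

```text
time: 15.95
tcp_pos: [0.5837, -0.0881, 0.1403]
orientation: [-179.9, 0.2, 0.4]
ft_force: [1.1, 1.0, 4.3]
finger_gap: 0.299
row [-0.072 -0.015  0.132 -0.001] F [1.1 1.  4.3] gap 0.299 t 15.95 tcp [ 0.5837 -0.0881  0.1403] [-179.92    0.23    0.36]
```

```bash
python3 -m inch '[[0,1,0.1,0,1],[0,2,0.1,0,1],[0,3.2,0.1,0,1],[0,4.4,0.1,0,1],[0,5.6,0.1,0,1]]'
python3 to.py .583 -.333 .139 0.4
```

```text
time: 16.58
tcp_pos: [0.5844, -0.1431, 0.1401]
orientation: [-179.8, 0.2, 0.4]
ft_force: [-0.5, 7.3, 6.9]
finger_gap: 0.305
row [-2.5900e-01  1.8989e+01  3.8000e-02 -1.0000e-03] F [-0.5  7.3  6.9] gap 0.305 t 16.575 tcp [ 0.5844 -0.1431  0.1401] [-1.7977e+02  1.5000e-01  3.5000e-01]
```

```bash
python3 -m inch '[[-0.1,1.2,0.05,0,1],[-0.1,2.4,0.05,0,1],[-0.1,3.6,0.05,0,1],[-0.1,4.8,0.05,0,1],[-0.1,6,0.05,0,1]]'
python3 to.py .583 -.333 .139 0.4
python3 - <<'E'
from h import *
im=save("top","h10.png"); im2=save("scene","h11.png")
a=im[190:320,400:600,::-1];b=im2[220:350,130:330,::-1]
cv2.imwrite("pics/push.png",np.hstack([cv2.resize(x,(400,260),interpolation=2) for x in(a,b)]))
E
```

```text
time: 17.2
tcp_pos: [0.5839, -0.2017, 0.1401]
orientation: [-179.6, 0.1, 0.3]
ft_force: [0.1, 8.1, 7.0]
finger_gap: 0.304
row [-1.7400e-01  1.3127e+01  1.9000e-02 -1.0000e-03] F [0.1 8.1 7. ] gap 0.304 t 17.2 tcp [ 0.5839 -0.2017  0.1401] [-1.7959e+02  1.2000e-01  3.5000e-01]
```

View pics/push.png

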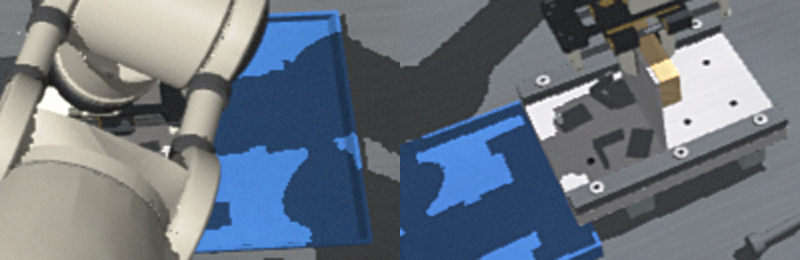

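The blade is upright with the bed clear behind it, and the offcuts are bunched in front of it. I'll continue the sweep.

```bash
python3 -m inch '[[-0.1,1.2,0.05,0,1],[-0.1,2.4,0.05,0,1],[-0.1,3.6,0.05,0,1],[-0.1,4.8,0.05,0,1],[-0.1,6,0.05,0,1]]'
python3 to.py .583 -.333 .139 0.4
```

```text
time: 17.92
tcp_pos: [0.5835, -0.2613, 0.1402]
orientation: [-179.5, 0.1, 0.3]
ft_force: [-0.4, 10.9, 7.4]
finger_gap: 0.306
row [-8.800e-02  7.167e+00  5.300e-02 -2.000e-03] F [-0.4 10.9  7.4] gap 0.306 t 17.925 tcp [ 0.5835 -0.2613  0.1402] [-1.7947e+02  8.0000e-02  3.1000e-01]
```

```bash
python3 -m inch '[[-0.1,1.2,0.02,0,1],[-0.1,2.4,0.02,0,1],[-0.1,3.6,0.02,0,1],[-0.1,4.8,0.02,0,1],[-0.1,5.8,0,0,1]]'
python3 -m inch '[[0,0.8,0,0,1],[0,1.6,0,0,1],[0,2.2,0,0,1],[0,2.7,0,0,1],[0,2.7,0,0,1]]'
python3 to.py .583 -.333 .139 0.4
python3 - <<'E'
from h import *
im=save("top","h12.png"); im2=save("scene","h13.png")
a=im[190:320,400:600,::-1];b=im2[240:370,100:300,::-1]
cv2.imwrite("pics/push2.png",np.hstack([cv2.resize(x,(400,260),interpolation=2) for x in(a,b)]))
np.set_printoptions(precision=4,suppress=True)
for r in tip_of("scene","offcut0")[:8]: print(r["score"],r["at"],ray("scene",r["at"],.004),ray("scene",r["at"],.06))
E
```

```text
time: 18.55
tcp_pos: [0.5829, -0.318, 0.1402]
orientation: [-179.3, 0.1, 0.3]
ft_force: [-0.8, 7.2, 5.4]
finger_gap: 0.302
time: 19.18
tcp_pos: [0.5828, -0.3455, 0.1394]
orientation: [-179.3, 0.1, 0.3]
ft_force: [-0.1, 0.4, -4.9]
finger_gap: 0.302
row [ 0.024 -1.248  0.054 -0.002] F [-0.1  0.4 -4.9] gap 0.302 t 19.175 tcp [ 0.5828 -0.3455  0.1394] [-1.7928e+02  1.0000e-01  2.9000e-01]
0.65 [197.4, 329.8] [ 0.6284 -0.3734  0.004 ] [ 0.6673 -0.3766  0.06  ]
0.53 [186.4, 308.1] [ 0.5588 -0.3766  0.004 ] [ 0.602  -0.3796  0.06  ]
0.52 [191.8, 300.6] [ 0.5438 -0.3584  0.004 ] [ 0.5879 -0.3625  0.06  ]
0.51 [204.9, 322.5] [ 0.6176 -0.3517  0.004 ] [ 0.6572 -0.3563  0.06  ]
0.46 [175.5, 284.2] [ 0.4773 -0.3778  0.004 ] [ 0.5254 -0.3808  0.06  ]
```

View pics/push2.png

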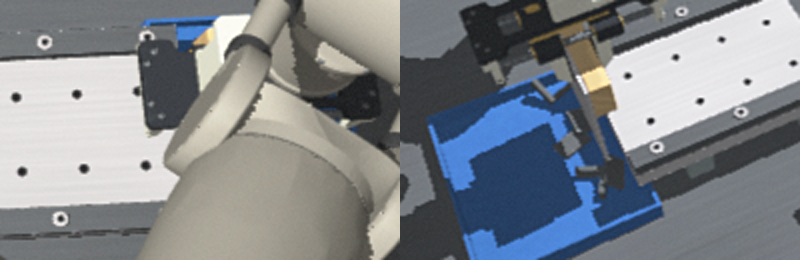

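All five offcuts seem to be off the bed and in the tray. I'll lift and carry the scraper back.

```bash
python3 -m inch '[[0,0,-1,0,1],[0,0,-3,0,1],[0,0,-6,0,1],[0,0,-7,0,1],[0,0,-7,0,1]]'|head -4
python3 -m inch '[[-1,-4,0,-0.05,1],[-2,-9,0,-0.1,1],[-4,-14,0,-0.15,1],[-5,-20,0,-0.2,1],[-6,-25,0,-0.25,1]]' | head -3
python3 to.py .48 .10 .21 50
```

```text
time: 19.95
tcp_pos: [0.5834, -0.3457, 0.2106]
orientation: [-179.3, 0.0, 0.3]
ft_force: [0.5, -0.1, -5.9]
time: 20.58
tcp_pos: [0.5205, -0.0938, 0.2124]
orientation: [-179.3, -0.1, 14.8]
row [  1.02  -19.765   0.49   -0.615] F [ 0.8 -0.9 -4.9] gap 0.303 t 20.575 tcp [ 0.5205 -0.0938  0.2124] [-1.7927e+02 -7.0000e-02  1.4770e+01]
```

```bash
python3 -m inch '[[0.2,-4,0,-0.12,1],[0.4,-8,0,-0.24,1],[0.6,-12,0,-0.37,1],[0.8,-16,0.1,-0.49,1],[1,-19.8,0.2,-0.62,1]]' | head -3
python3 to.py .5149 .3498 .18 81.6
```

```text
time: 21.2
tcp_pos: [0.4785, 0.1016, 0.2119]
orientation: [-179.4, -0.4, 50.5]
row [ 21.454 -12.932   3.483  -0.542] F [ 1.1 -0.1 -6. ] gap 0.304 t 21.2 tcp [0.4785 0.1016 0.2119] [-179.36   -0.41   50.54]
```

Run:
```python
from h import *
im=save("top","h14.png")
np.set_printoptions(precision=4,suppress=True)
for r in tip_of("top","offcut0")[:8]: print(r["score"],r["at"],ray("top",r["at"],.006))
cv2.imwrite("pics/tray.png",cv2.resize(im[180:330,345:600,::-1],(765,450),interpolation=2))
```

```text
0.71 [497.0, 276.6] [ 0.5455 -0.3603  0.006 ]
0.58 [488.0, 232.1] [ 0.6392 -0.3524  0.006 ]
0.54 [502.6, 233.3] [ 0.6352 -0.3823  0.006 ]
0.49 [508.7, 306.7] [ 0.4835 -0.3767  0.006 ]
```

View pics/tray.png

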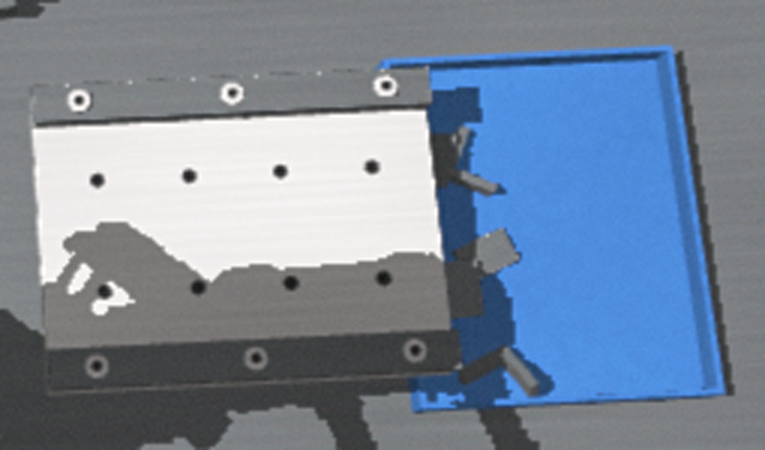

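The bed is empty and the offcuts lie in the tray: an angle at about (480,180), a flat bar at (497,250), a piece at (522,372), and others darker, in the plate's shadow. I'll move above the slot.

```bash
python3 -m inch '[[4,-2.5,0.5,-0.12,1],[9,-5.2,1,-0.24,1],[14,-8,2,-0.37,1],[18,-10.7,3,-0.48,1],[21.5,-12.9,3.5,-0.542,1]]' | head -3
python3 -m inch '[[0,0,0,0,1],[0,0,0,0,1],[0,0,0,0,1],[0,0,0,0,1],[0,0,0,0,1]]' | head -3
python3 to.py .5149 .3498 .155 81.6
python3 - <<'E'
from h import *
np.set_printoptions(precision=4,suppress=True)
im=save("top","h15.png"); im2=save("scene","h16.png")
for r in tip_of("scene","offcut0")[:8]: print(r["score"],r["at"],ray("scene",r["at"],.004))
for n in("top","scene"):
  for r in tip_of(n,"scraper_edge")[:1]: print(n,r["score"],r["at"],ray(n,r["at"],.1))
  for r in tip_of(n,"rest_slot")[:1]: print(n,r["score"],r["at"],ray(n,r["at"],.06))
a=im[230:360,60:260,::-1];b=im2[110:240,330:530,::-1]
cv2.imwrite("pics/slot.png",np.hstack([cv2.resize(x,(400,260),interpolation=2) for x in(a,b)]))
E
```

```text
time: 21.92
tcp_pos: [0.5137, 0.3529, 0.178]
orientation: [-179.5, -0.6, 81.8]
time: 22.55
tcp_pos: [0.5139, 0.3524, 0.1784]
orientation: [-179.5, -0.7, 81.8]
row [-0.269  0.157  2.336  0.003] F [ 0.2 -0.1 -4.5] gap 0.305 t 22.55 tcp [0.5139 0.3524 0.1784] [-179.5    -0.66   81.76]
0.74 [206.7, 322.3] [ 0.619  -0.3479  0.004 ]
0.56 [189.5, 297.9] [ 0.5335 -0.3607  0.004 ]
0.5 [197.4, 330.6] [ 0.6304 -0.3741  0.004 ]
0.43 [185.4, 308.3] [ 0.5582 -0.3789  0.004 ]
0.4 [174.7, 284.8] [ 0.4782 -0.3801  0.004 ]
top 0.96 [134.0, 302.2] [0.5219 0.3548 0.06  ]
scene 0.95 [431.8, 176.9] [0.5242 0.3513 0.1   ]
scene 0.77 [427.1, 188.6] [0.5235 0.3449 0.06  ]
```

View pics/slot.png

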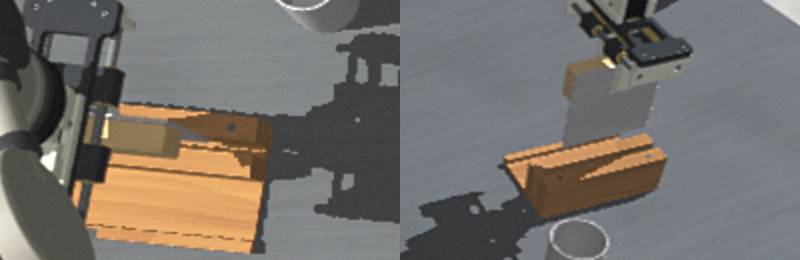

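The blade hangs over the slot, and the scene camera finds all five offcuts in the tray. I'll line up and descend with force checks.

```bash
python3 -m inch '[[-0.3,0.15,0.5,0,1],[-0.3,0.15,1.5,0,1],[-0.3,0.15,2.5,0,1],[-0.3,0.15,3,0,1],[-0.3,0.15,3.2,0,1]]' | head -3
python3 to.py .5149 .3498 .133 81.6
```

```text
time: 23.52
tcp_pos: [0.5143, 0.3501, 0.1454]
orientation: [-179.4, -0.6, 81.8]
row [-0.036  0.077  1.237  0.004] F [-0.8  0.2 -5. ] gap 0.305 t 23.525 tcp [0.5143 0.3501 0.1454] [-179.43   -0.61   81.82]
```

```bash
python3 -m inch '[[0,0.1,0.3,0,1],[0,0.1,0.6,0,1],[0,0.1,0.8,0,1],[0,0.1,1.0,0,1],[0,0.1,1.2,0,1]]' | head -3
python3 to.py .5149 .3498 .105 81.6
```

```text
time: 24.15
tcp_pos: [0.5152, 0.3502, 0.1333]
orientation: [-179.4, -0.6, 81.8]
row [-0.072  0.004  2.831  0.004] F [-0.1 -0.5 -5.4] gap 0.304 t 24.15 tcp [0.5152 0.3502 0.1333] [-179.44   -0.62   81.83]
```

It's in the slot with no contact force. Lower further.

```bash
python3 -m inch '[[0,0,0.6,0,1],[0,0,1.2,0,1],[0,0,1.8,0,1],[0,0,2.4,0,1],[0,0,2.9,0,1]]' | head -3
python3 to.py .5149 .3498 .1005 81.6
```

```text
time: 24.78
tcp_pos: [0.5149, 0.3505, 0.1038]
orientation: [-179.4, -0.6, 81.8]
row [-0.071  0.014  0.332  0.004] F [ 0.5 -1.3 -5.5] gap 0.3 t 24.775 tcp [0.5149 0.3505 0.1038] [-179.43   -0.61   81.83]
```

```bash
python3 -m inch '[[0,0,0.1,0,1],[0,0,0.2,0,1],[0,0,0.3,0,1],[0,0,0.35,0,1],[0,0,0.35,0,1]]' | sed -n 2,4p
python3 -m inch '[[0,0,0,0,0.65],[0,0,0,0,0.6],[0,0,0,0,0.5],[0,0,0,0,0.3],[0,0,0,0,0]]'
python3 -m inch '[[0,0,0,0,0],[0,0,0,0,0],[0,0,0,0,0],[0,0,-1,0,0],[0,0,-2,0,0]]'
python3 -m inch '[[0,0,-3,0,0],[0,0,-8,0,0],[0,0,-13,0,0],[0,0,-14,0,0],[0,0,-14,0,0]]'
python3 to.py .4 .45 .25 81.6
```

```text
tcp_pos: [0.515, 0.3507, 0.101]
orientation: [-179.5, -0.6, 81.8]
ft_force: [-0.5, 0.5, -0.6]
time: 26.02
tcp_pos: [0.5151, 0.3507, 0.101]
orientation: [-179.5, -0.6, 81.8]
ft_force: [0.4, -0.4, -0.2]
finger_gap: 0.667
time: 26.65
tcp_pos: [0.5154, 0.3506, 0.1219]
orientation: [-179.5, -0.7, 81.8]
ft_force: [-0.4, -0.3, -0.5]
finger_gap: 1.001
time: 27.28
tcp_pos: [0.5165, 0.3488, 0.2627]
orientation: [-179.6, -0.7, 81.8]
ft_force: [0.0, 0.3, -0.6]
finger_gap: 0.998
row [ 8.3460e+00 -1.2956e+01  1.4740e+00  4.0000e-03] F [ 0.   0.3 -0.6] gap 0.998 t 27.275 tcp [0.5165 0.3488 0.2627] [-179.57   -0.71   81.83]
```

```bash
python3 -m inch '[[2,-4,0,0,0],[4,-8,0,0,0],[8,-13,0,0,0],[8,-13,0,0,0],[8,-13,0,0,0]]' | sed -n 2p
python3 - <<'E'
from h import *
np.set_printoptions(precision=4,suppress=True)
im=save("top","h17.png"); im2=save("scene","h18.png")
for l,z in(("scraper_grip",.117),("can",0),("plunger",0),("die",0)):
  for n in("top","scene"):
    for r in tip_of(n,l)[:1]: print(l,n,r["score"],ray(n,r["at"],z))
for r in tip_of("scene","offcut0")[:6]: print(r["score"],ray("scene",r["at"],.004))
b=im2[110:240,330:530,::-1];a=im2[240:370,100:300,::-1]
cv2.imwrite("pics/end.png",np.hstack([cv2.resize(x,(400,260),interpolation=2) for x in(a,b)]))
E
```

```text
tcp_pos: [0.3988, 0.4461, 0.2632]
scraper_grip top 0.64 [0.5052 0.3541 0.117 ]
scraper_grip scene 0.84 [0.5145 0.3421 0.117 ]
can top 0.94 [0.6721 0.1994 0.    ]
can scene 0.9 [ 0.6724  0.1895 -0.    ]
plunger top 0.73 [ 0.7759 -0.0761  0.    ]
plunger scene 0.94 [ 0.7693 -0.0774  0.    ]
die top 0.79 [0.7154 0.0681 0.    ]
die scene 0.72 [0.7058 0.0652 0.    ]
0.61 [ 0.4809 -0.3757  0.004 ]
0.53 [ 0.5357 -0.3629  0.004 ]
0.5 [ 0.6225 -0.347   0.004 ]
0.48 [ 0.554  -0.3814  0.004 ]
0.45 [0.3963 0.4581 0.004 ]
0.44 [ 0.6244 -0.3815  0.004 ]
```

View pics/end.png

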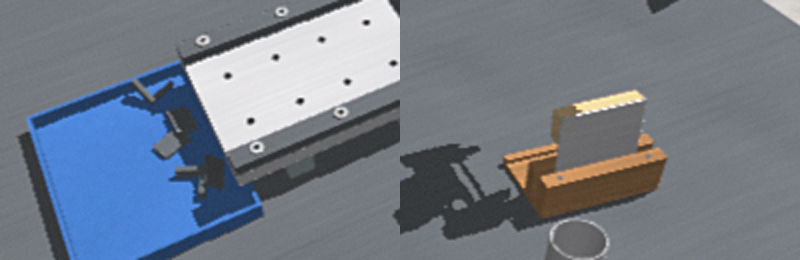

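The scraper stands in the slot. All five offcuts are in the tray, the bed is clear, and the bystanders haven't moved.

```bash
python3 -c "
from h import *
print(env.finish_job())"
```

```text
the job is handed in; nothing more can be done
None
```

The job is done and handed in, at about 27.9 s of the 72 s allowed; the hand-in gives no verdict.

**What I did:**
- I picked the scraper up flat and let it tip against the rest's block.
- I drew it upright with the fingers and gripped it across its thickness.
- I set its edge on the bed with about 9 N and pushed all five offcuts off the open end in one sweep.
- I lowered the scraper into the rest's slot without meeting any resistance, let go and backed away.

**Last checks:**
- **Offcuts:** the final picture shows the bed empty, and all five offcuts were detected inside the tray. A sixth, low-scoring detection near the gripper was false.
- **Scraper:** it stands upright in the slot, and the arm was clear of everything. I did not measure its lean in the slot; from the slot's width it can be at most about 11 degrees.
- **Bystanders:** the can and plunger show within about 7 mm of their first detected positions in either camera. The scene camera puts the die within 8 mm. The top camera had mislabelled the die at the start, so only the scene camera gives a comparison.
- **Disagreement:** the two cameras put the released scraper's grip point about 15 mm apart. I trusted the picture and the arm's own position reading over that.

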